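# Set the bench speed control by counting clicks

## Task

Set the speed on the grey control box by pushing the black selector lever with your fingertips: push it back anticlockwise (seen from above) all the way to its first position at the end stop, then push it clockwise exactly five clicks and no further. Only then press the round grey push-button fully down to store the speed, and let it come back up. Push gently and do not grip the lever, and leave the jar, tape measure, hex keys and sanding block where they are.

Things in the scene. Friction and masses are not known exactly. Their poses are not given: they have to be found in the camera images.
- control_box: Grey metal box screwed to the bench (fixed), 160 (x) x 260 (y) x 60 mm high; mounting ears 4 mm thick reach 150 mm from its centre along y. Origin: centre of its underside, on the bench top; z up; front (vent slots) faces its -x. On its flat top: a round dial plate with the black selector lever, centred at (0, 55) mm, and the push-button at (0, -78) mm. Nothing else stands up from the top.
- selector (a joint): Angle of the selector lever, rad, clockwise from above. Eight clicks (detents) 0 to 7 lie 0.5236 rad apart: 0 = first position, by the anticlockwise end stop (-0.04); the fifth click from it = 2.618; 7 = 3.665. Pushed just over half way to the next click it snaps into it, ahead of the finger, and stays. A click takes 6 to 8 N at 45 mm from the axis.
- selector_axis (a point): On the selector's vertical axis, at the top face of the aluminium dial plate (138 mm across, 63 mm above the bench), which has eight dark marks by its rim, 30 degrees apart, longer and wider clockwise. Hub: 36 mm across, 29 mm high above this point. In the box's x-y plane the lever points at (105 degrees - selector), measured from the box's +x towards its +y.
- lever_tip (a point): Middle of the top edge of the selector lever's outer end, 58 mm out from the axis, 29 mm above the dial plate. The lever is a straight black bar, 14 mm wide, white line on top, with upright sides from 5 to 29 mm above the dial plate, running out from the hub to this end, which points at the marks; the hub's other side is plain.
- store (a joint): Travel of the push-button, m: 0 up, 0.006 fully down. It springs back by itself; 4 N hold it fully down. It counts as pressed beyond 0.004.
- store_top (a point): Centre of the top face of the grey round push-button (32 mm across, standing up from a black collar 48 mm across whose top is 72 mm above the bench). When up, its top face is 82 mm above the bench. It is pressed straight down.
- screw_jar: Clear jar with a yellow lid, 60 mm across, 76 mm high, loose, behind the box; origin at the centre of its underside. Not to be moved.
- tape_measure: Yellow tape measure, 75 x 89 x 34 mm, loose, behind the box; origin at the centre of its underside. Not to be moved.
- hex_keys: Set of hex keys in a red holder, 45 x 78 x 20 mm, loose, in front of the box; origin at the centre of its underside. Not to be moved.
- sanding_block: Black sanding block, 72 x 108 x 38 mm, loose, in front of the box; origin at the centre of its underside. Not to be moved.

How it is judged:
On the way, in this order (a step that is already met when the one before it is completed fails the run):
1. the selector is back at its first position, at the anticlockwise stop (value of joint selector below 0.15 rad), for 0.1 s.
2. the selector stands five clicks clockwise from there (value of joint selector between 2.448 and 2.788 rad), for 0.2 s.
3. the push-button is pressed with the selector at the fifth click (all of step 2 and value of joint store above 0.004 m), for 0.05 s.
At the end, for the whole second after the job is handed in: The selector rests at the fifth click from the stop (within 0.17 rad), the push-button is up again (within 1.5 mm), and the four loose things are within 20 mm of where they stood (all of step 2 and velocity of joint selector between -0.05 and 0.05 rad/s and value of joint store below 0.0015 m and distance of each of screw_jar, tape_measure, hex_keys, sanding_block from where it was at the start of the episode below 0.02 m); the robot touches nothing.
It fails at once if the selector is turned past the fifth click (more than 0.3 rad beyond it) (value of joint selector above 2.918 rad).
It fails at once if the push-button is pressed while the selector is not at the fifth click (value of joint store above 0.003 m and not (value of joint selector between 2.448 and 2.788 rad)).
It fails at once if the lever or the box is gripped or pushed hard (more than 25 N of finger force) (contact force between the fingers and control_box above 25 N).
It fails at once if the jar, tape measure, hex keys or sanding block is moved more than 20 mm or lifted (distance of any of screw_jar, tape_measure, hex_keys, sanding_block from where it was at the start of the episode above 0.02 m).
It also fails if it takes over 64 s, if anything falls off the work surface, if the arm or the gripper's body presses on something with over 40 N, if the wrist force passes 120 N, or if a joint passes its speed limit or range.

## Robot

A 7-joint arm with a two-finger parallel gripper is mounted at the origin on a cart in front of the work surface, level with it; the furniture and walls round the work are solid. World frame = base frame: x ahead of the robot, y to its left, z up, the work surface at z = 0. Lengths are in m, angles in rad, forces in N, time in s.
With the tool pointing down it reaches from about 0.425 to 0.925 m from the base axis. Payload 6.8 kg.
Tool frame: the origin (TCP) lies midway between the tips of the shut fingers; the grasp point (between the pads) lies 19 mm behind it; z points along the fingers, y is the line along which they close (so a half turn about z gives the same grasp; the last joint's range is limited). The gripper opens to 85 mm and grips with 20 to 120 N. Pads are 22 mm wide; open, the fingers measure 114 mm over their backs; the gripper's body (76 mm by 85 mm) begins 54 mm behind the grasp point. The pads swing forward as they close: fully open they stand 13 mm farther back than shut.
Start: joints at [1.122, 0.477, 0.022, 1.555, -0.011, 1.109, -0.083], TCP at [0.226, -0.636, 0.231] pointing down, gripper open.
Joint ranges: [-2.96, 2.96], [-0.34, 2.1], [-1.41, 1.46], [0.24, 2.44], [-1.37, 4.51], [0.17, 1.92], [-2.96, 2.96]. Speed limits (rad/s): [2.39, 2.39, 3.14, 3.14, 3.14, 3.14, 3.14].

## Interface

Orientations are given as a rotation vector (axis times angle).
In Python, from bench import get_obs, grab_frame, camera_params, r gives the robot as it stands.
- The arm moves only by the shell command python3 -m jog 'ROWS' [FORCE]. ROWS is JSON, a list of rows, each an object of numbers: "rx", "ry", "rz": the turn, a rotation vector about the world's x, y, z scaled (see below); "x", "y", "z": the shift along the world's x, y, z scaled (see below); "jaw": the opening, from -1 (shut) to 1 (fully open). In form: [{"rx": .., "ry": .., "rz": .., "x": .., "y": .., "z": .., "jaw": ..}, ...]. A call has 1 to 8 rows; each row shifts and turns the commanded pose from where the row before left it; what a row does not reach is not made up. The controller multiplies each number of a shift by 60 mm and each number of a turn by 10 degrees. A row lasts 1/8 s, in which the tool goes at most 62.5 mm and 10.7 degrees, less where a joint would pass 70% of its speed; a pose out of reach is approached as far as the arm can. A call with a number of a shift or a turn outside -1 to 1 is refused whole. A call with a gripper value outside its range is refused whole. The fingers move at their own pace and stop on an object; FORCE is the grip in N (left out, the last holds). Time passes only in rows, so rows that do not move let the fingers close. It gives the time, the measured TCP pose, the force, the opening and the grip force at its end, in the units of the state.
- get_obs(): the state, without advancing time (a new reading comes with each control period).
- grab_frame(name): name is "side" or "top" or "wrist"; returns the picture (480x640x3 uint8, red, green, blue); there is no depth.
- camera_params(name): a dict with "fx", "fy", "cx", "cy" (pixels), "R" (3x3) and "t" (3): a world point X has camera coordinates R X + t. Camera axes: x right, y down, z forward; pixel columns grow to the right and rows downward; lengths in m; the calibration is good to about 2 mm. The wrist camera is an equidistant fisheye: a pixel r from the principal point sees the ray r / f radians off the axis. A picture is of the moment at which its call begins: read the wrist's pose just before it. camera_params takes no time and is no camera call; for the wrist camera it gives the pose at the moment of the call.
- r.hand_in(): hands the job in; it is judged then, once.
The state is a dict: "clock": time; "joints": joint angles; "qvel": joint speeds; "tau": joint torques, N m; "tcp_pos": TCP position; "orientation": TCP orientation; "contact_force": force on the tool from outside, world axes, zero at the start; "moment": the same for the moment, N m; "grip_width": finger opening in m; "gripper_force": force on a finger pad.
Only numpy, scipy, OpenCV 4.12 (cv2) and the standard library are available. Lean on these libraries where they do the work, as an engineer would, in place of code of your own. Each camera call takes 0.05 s, during which the arm holds its last target. There are 200 camera calls.

## Working session

There is one attempt and no reset: what is moved stays moved. The work goes in short steps, Python scripts to look and compute and a shell command to move; the robot and the scene stay as the last step left them, time stands still between calls to the robot, and variables do not carry over. Pictures are saved under pics/ and viewed, at most 10 in all, crops included, and the job is handed in when it is done.

```bash
mkdir -p pics; ls
python3 - <<'E'
from bench import *
import cv2
for n in("top","side"):
    cv2.imwrite(f"pics/{n}0.png",grab_frame(n)[:,:,::-1])
    p=camera_params(n);print(n,p)
o=get_obs();print(o)
E
```

```text
pics
top {'fx': 451.48236269621356, 'fy': 451.48236269621356, 'cx': 325.0473950300035, 'cy': 242.86686794828336, 'R': array([[ 0.00435112, -0.99998621, -0.00294111],
       [-0.9865169 , -0.0038113 , -0.16361502],
       [ 0.16360155,  0.00361337, -0.98651988]]), 't': array([0.09856571, 0.55666647, 0.8273387 ])}
side {'fx': 440.24387462684837, 'fy': 440.24387462684837, 'cx': 319.3684042547947, 'cy': 237.8585077353637, 'R': array([[-9.99785426e-01, -2.06917241e-02, -9.77137114e-04],
       [-9.72213442e-03,  5.10363101e-01, -8.59904056e-01],
       [ 1.82915922e-02, -8.59710043e-01, -5.10454758e-01]]), 't': array([0.56358516, 0.02558344, 0.96192631])}
{'clock': 0.1, 'joints': array([ 1.12187429,  0.47768824,  0.02236668,  1.55630993, -0.01149256,
        1.10927835, -0.08309675]), 'qvel': array([-0.00055052, -0.00220323,  0.00052489, -0.00256152, -0.00041419,
        0.00061303,  0.00066432]), 'tau': array([ 6.15522920e-03, -5.97752953e+01,  1.61458645e+00, -2.81951594e+01,
        1.28580123e-02,  4.95203145e-03,  3.02904743e-05]), 'tcp_pos': array([ 0.22543487, -0.63570874,  0.23046098]), 'orientation': array([-3.09460167e+00, -5.32528074e-01,  6.12056043e-04]), 'contact_force': array([ 0.19107124, -0.08477632,  0.40537987]), 'moment': array([-0.04121368, -0.01164724,  0.03761584]), 'gripper_force': 0.0, 'grip_width': 0.085370816087369}
```

View pics/top0.png

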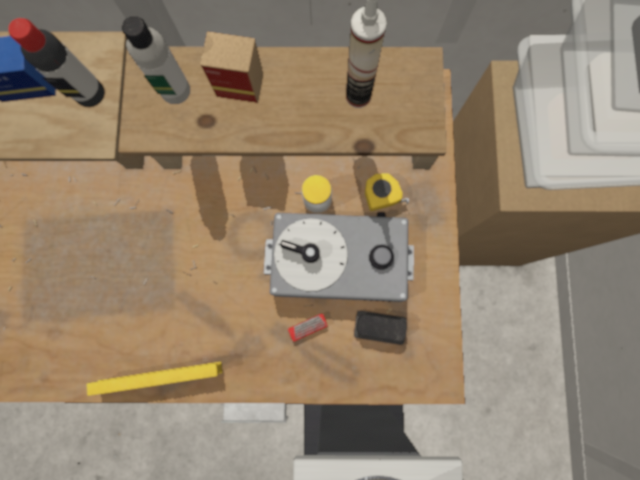

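View pics/side0.png

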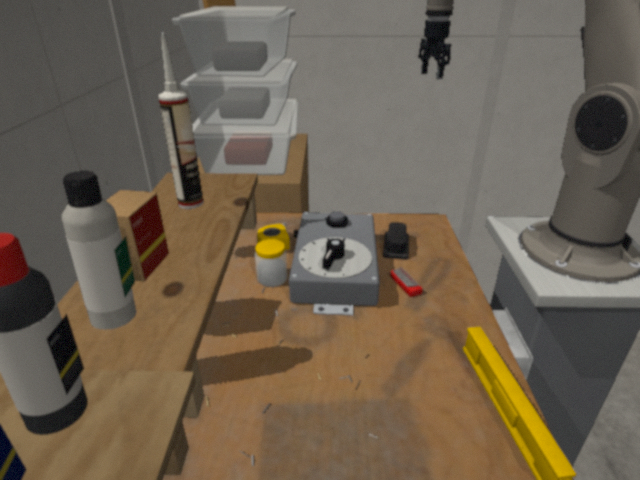

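The top view shows the dial centred at about (311,254), the lever tip at about (283,245) and the button at about (381,257). The side view agrees.

```bash
cat > h.py <<'E'
import numpy as np, cv2
from bench import *
def cast(n,uv,z,p=None):
    p=p or camera_params(n)
    d=np.array([(uv[0]-p['cx'])/p['fx'],(uv[1]-p['cy'])/p['fy'],1.])
    R,t=np.array(p['R']),np.array(p['t']); c=-R.T@t; d=R.T@d
    return c+d*(z-c[2])/d[2]
E
python3 - <<'E'
from h import *
im=cv2.imread('pics/top0.png')
hsv=cv2.cvtColor(im,cv2.COLOR_BGR2HSV)
roi=np.zeros(im.shape[:2],np.uint8);roi[205:305,262:420]=1
m=((hsv[:,:,2]>165)&(roi>0)).astype(np.uint8)
c=max(cv2.findContours(m,0,1)[0],key=cv2.contourArea)
e=cv2.fitEllipse(cv2.convexHull(c));print(e)
ax=cast('top',e[0],.063);print('axis',ax)
roi[:]=0;roi[225:290,280:346]=1
d=((im.max(2)<60)).astype(np.uint8)
dd=d*roi
n,l,s,ce=cv2.connectedComponentsWithStats(dd)
for i in range(1,n):
  if s[i,4]>20: print(s[i],ce[i],cast('top',ce[i],.092))
roi[:]=0;roi[235:280,360:402]=1
n,l,s,ce=cv2.connectedComponentsWithStats(d*roi)
for i in range(1,n):
  if s[i,4]>40:
    c=max(cv2.findContours((l==i).astype(np.uint8),0,1)[0],key=cv2.contourArea);e=cv2.fitEllipse(c);print('collar',e,cast('top',e[0],.072))
cv2.imwrite('pics/c.png',cv2.resize(im[170:350,255:425],None,fx=3.3,fy=3.3,interpolation=2))
E
```

```text
((310.30853271484375, 254.0131072998047), (72.64392852783203, 73.39444732666016), 65.35604095458984)
axis [0.53199051 0.12853333 0.063     ]
[283 245  36  17 157] [305.77070064 253.0955414 ] [0.52957499 0.13577069 0.092     ]
collar ((381.4783020019531, 256.2984313964844), (21.136754989624023, 22.624177932739258), 27.096139907836914) [ 0.52694444 -0.0046578   0.072     ]
```

View pics/c.png

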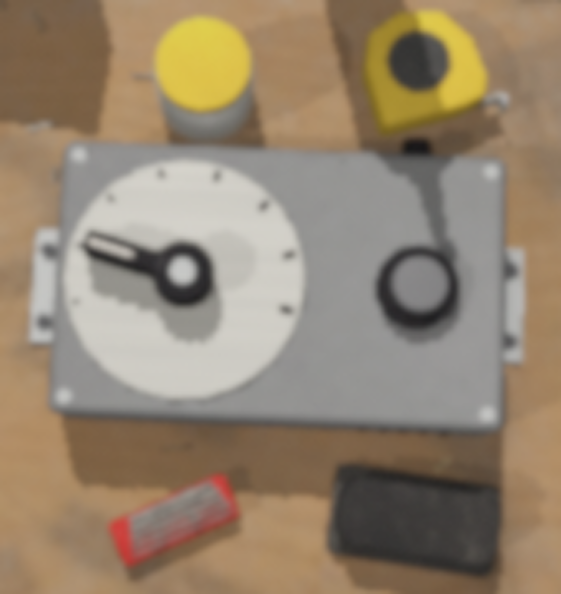

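The axis is at (0.532, 0.1285), box yaw is about -2°, and the lever stands at about click 1 (world angle about 73°). I'll shut the fingers and approach, turning the tool on the way so its y axis lies along the lever.

```bash
python3 -m jog '[{"x":0.3,"y":0.8,"rz":0.9,"jaw":-1},{"x":0.3,"y":0.83,"rz":0.9,"jaw":-1},{"x":0.3,"y":0.83,"rz":0.9,"jaw":-1},{"x":0.36,"y":0.83,"rz":0.9,"jaw":-1},{"x":0.36,"y":0.83,"rz":0.9,"jaw":-1},{"x":0.36,"y":0.83,"rz":0.9,"jaw":-1},{"x":0.36,"y":0.83,"rz":0.9,"jaw":-1},{"x":0.36,"y":0.83,"rz":0.9,"jaw":-1}]' 20
python3 - <<'E'
from h import *
print(get_obs()['joints'])
E
```

```text
[ 1.12187429  0.47768824  0.02236668  1.55630993 -0.01149256  1.10927835
 -0.08309675]validation failed for argument at $[0]...
```

```bash
python3 -m jog '[{"rx":0,"ry":0,"rz":0.9,"x":0.3,"y":0.8,"z":0,"jaw":-1},{"rx":0,"ry":0,"rz":0.9,"x":0.3,"y":0.83,"z":0,"jaw":-1},{"rx":0,"ry":0,"rz":0.9,"x":0.3,"y":0.83,"z":0,"jaw":-1},{"rx":0,"ry":0,"rz":0.9,"x":0.36,"y":0.83,"z":0,"jaw":-1},{"rx":0,"ry":0,"rz":0.9,"x":0.36,"y":0.83,"z":0,"jaw":-1},{"rx":0,"ry":0,"rz":0.9,"x":0.36,"y":0.83,"z":0,"jaw":-1},{"rx":0,"ry":0,"rz":0.9,"x":0.36,"y":0.83,"z":0,"jaw":-1},{"rx":0,"ry":0,"rz":0.9,"x":0.36,"y":0.83,"z":0,"jaw":-1}]' 20
cat >> h.py <<'E'
from scipy.spatial.transform import Rotation as Ro
A=np.array([.532,.1285])
def stat():
    o=get_obs(); M=Ro.from_rotvec(o['orientation']).as_matrix()
    print('t',o['clock'],'tcp',o['tcp_pos'].round(4),'yaw_y',np.degrees(np.arctan2(M[1,1],M[0,1])).round(1),'z',M[:,2].round(3),'F',o['contact_force'].round(1),'w',round(o['grip_width'],4),'j7',o['joints'][6].round(2))
    return o
def goal(phi,off,z,r=.046):
    "units to finger pose beside the lever at world angle phi (deg); off>0 clockwise side, mm"
    o=stat();f=np.radians(phi);u=np.array([np.cos(f),np.sin(f)]);n=np.array([u[1],-u[0]])
    p=np.r_[A+r*u+off/1000*n,z]; M=Ro.from_rotvec(o['orientation']).as_matrix()
    y=np.degrees(np.arctan2(M[1,1],M[0,1])); d=(phi+180-y+180)%360-180
    print('goal',p.round(4),'units',((p-o['tcp_pos'])/.06).round(2),'rz',round(d/10,2))
E
python3 -c "
from h import *
goal(73,30,.2)"
```

```text
clock: 1.1
tcp_pos: [0.3879, -0.2379, 0.2312]
orientation: [2.186, 2.256, -0.0]
contact_force: [0.8, 0.2, -0.1]
grip_width: -0.0001
gripper_force: 0.0
t 1.1 tcp [ 0.3879 -0.2379  0.2312] yaw_y 1.8 z [-0. -0. -1.] F [ 0.8  0.2 -0.1] w -0.0001 j7 0.38
goal [0.5741 0.1637 0.2   ] units [ 3.1   6.69 -0.52] rz -10.88
```

```bash
sed -i 's/phi+180-y+180/phi-y+180/' h.py; python3 -m jog '[{"rx":0,"ry":0,"rz":0.89,"x":0.39,"y":0.84,"z":0,"jaw":-1},{"rx":0,"ry":0,"rz":0.89,"x":0.39,"y":0.84,"z":0,"jaw":-1},{"rx":0,"ry":0,"rz":0.89,"x":0.39,"y":0.84,"z":0,"jaw":-1},{"rx":0,"ry":0,"rz":0.89,"x":0.39,"y":0.84,"z":0,"jaw":-1},{"rx":0,"ry":0,"rz":0.89,"x":0.39,"y":0.84,"z":0,"jaw":-1},{"rx":0,"ry":0,"rz":0.89,"x":0.39,"y":0.84,"z":0,"jaw":-1},{"rx":0,"ry":0,"rz":0.89,"x":0.39,"y":0.84,"z":-0.5,"jaw":-1},{"rx":0,"ry":0,"rz":0.89,"x":0.37,"y":0.81,"z":-0.9,"jaw":-1}]'
python3 - <<'E'
from h import *
goal(73,30,.080)
im=grab_frame('wrist');cv2.imwrite('pics/w1.png',im[:,:,::-1])
E
```

```text
clock: 2.1
tcp_pos: [0.5712, 0.1551, 0.1573]
orientation: [0.463, 3.104, 0.003]
contact_force: [0.2, -0.8, 0.4]
grip_width: -0.0003
gripper_force: 0.0
t 2.1 tcp [0.5712 0.1551 0.1573] yaw_y 73.0 z [ 0.003  0.001 -1.   ] F [ 0.2 -0.8  0.4] w -0.0003 j7 0.55
goal [0.5741 0.1637 0.08  ] units [ 0.05  0.14 -1.29] rz -0.0
```

View pics/w1.png

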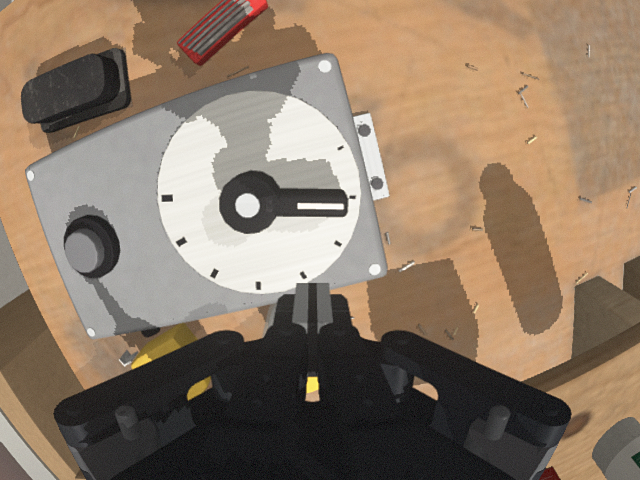

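The wrist view shows the hub cap at (247,206), the lever's white line ending at about (343,206) and the button top at about (85,249). The lever points at the second mark, so it is at click 1. I'll refine positions with the fisheye model.

```bash
cat >> h.py <<'E'
def wcast(uv,z,p):
    d=np.array([uv[0]-p['cx'],uv[1]-p['cy']]);r=np.hypot(*d);th=r/p['fx']
    d=np.r_[np.sin(th)*d/r,np.cos(th)];R,t=np.array(p['R']),np.array(p['t']);c=-R.T@t;d=R.T@d
    return (c+d*(z-c[2])/d[2])[:2]
def lever(img,p,hub,tip,btn=None):
    for nm,q,z in(('hub',hub,.092),('tip',tip,.092),('btn',btn,.082)):
        if q: print(nm,wcast(q,z,p).round(4))
    v=wcast(tip,.092,p)-wcast(hub,.092,p);print('phi',np.degrees(np.arctan2(v[1],v[0])).round(1))
E
python3 - <<'E'
from h import *
p=camera_params('wrist');im=cv2.imread('pics/w1.png')
def cen(x0,y0,x1,y1,lo,hi):
    s=im[y0:y1,x0:x1].mean(2);m=((s>lo)&(s<hi)).astype(np.uint8)
    c=max(cv2.findContours(m,0,1)[0],key=cv2.contourArea);e=cv2.minAreaRect(c);return e[0][0]+x0,e[0][1]+y0,e[1]
h=cen(230,190,262,222,150,256);t=cen(285,195,347,216,150,256);print(h,t)
lever(im,p,h[:2],t[:2],(85,249))
E
```

```text
(247.00000190734863, 205.0, (24.041629791259766, 22.62741470336914)) (320.01072692871094, 205.59238815307617, (46.08930206298828, 5.971616268157959))
hub [0.5298 0.1346]
tip [0.5417 0.1736]
btn [0.5249 0.0117]
phi 73.0
```

Run:
```python
from h import *
print(camera_params('wrist'))
print('top hub',cast('top',(310.5,252.3),.092),'btn',cast('top',(255+419/3.3,170+281/3.3),.082))
im=cv2.imread('pics/side0.png');hsv=cv2.cvtColor(im,cv2.COLOR_BGR2HSV)
roi=np.zeros(im.shape[:2],np.uint8);roi[232:280,294:378]=1
m=((im.min(2)>150)&(roi>0)).astype(np.uint8)
c=max(cv2.findContours(m,0,1)[0],key=cv2.contourArea);e=cv2.fitEllipse(cv2.convexHull(c));print(e,'side dial',cast('side',e[0],.063))
im=cv2.imread('pics/w1.png');p=camera_params('wrist')
# dial rim points in wrist -> plane .063, fit circle
m=(im.min(2)>190).astype(np.uint8);m[:, :150]=0;m[:,365:]=0;m[:88]=0;m[298:]=0
c=max(cv2.findContours(m,0,1)[0],key=cv2.contourArea);h=cv2.convexHull(c)[:,0]
P=np.array([wcast(q,.063,p) for q in h.astype(float)])
(x,y),rr=cv2.minEnclosingCircle((P*1000).astype(np.float32));print('wrist dial',x,y,rr)
```

```text
{'fx': 371.64829954431775, 'fy': 371.64829954431775, 'cx': 312.08500152088124, 'cy': 236.9554338156068, 'R': array([[ 0.28014041,  0.95995474,  0.0028724 ],
       [ 0.92499293, -0.27073543,  0.26662785],
       [ 0.25672833, -0.07203628, -0.96379528]]), 't': array([-0.31430002, -0.49599536,  0.16742381])}
top hub [0.53107501 0.12715561 0.092     ] btn [ 0.52772287 -0.00437319  0.082     ]
((334.6279296875, 256.8265075683594), (38.94443130493164, 71.3685073852539), 90.8636245727539) side dial [0.53230836 0.13563009 0.063     ]
wrist dial 529.576904296875 134.76654052734375 67.18915557861328
```

```bash
cat >> h.py <<'E'
def look(fn):
    p=camera_params('wrist');im=grab_frame('wrist')[:,:,::-1].copy();cv2.imwrite(fn,im)
    m=(im.min(2)>190).astype(np.uint8);
    c=max(cv2.findContours(m,0,1)[0],key=cv2.contourArea);h=cv2.convexHull(c)[:,0]
    P=np.array([wcast(q,.063,p) for q in h.astype(float)])*1000
    print('wrist dial',cv2.minEnclosingCircle(P.astype(np.float32)),cv2.boundingRect(c))
    return p,im
E
python3 - <<'E'
from h import *
stat();p,im=look('pics/w2.png');stat();p,im=look('pics/w3.png')
m=(im.max(2)<60).astype(np.uint8);m[:,130:]=0;m[:200]=0;m[290:]=0;m[:,:55]=0
c=max(cv2.findContours(m,0,1)[0],key=cv2.contourArea);e=cv2.fitEllipse(c);print(e,wcast(e[0],.072,p))
E
```

```text
t 2.15 tcp [0.5682 0.1599 0.1498] yaw_y 73.7 z [-0.007  0.005 -1.   ] F [ 0.4  3.8 -1.9] w 0.0002 j7 0.55
wrist dial ((534.0835571289062, 128.49630737304688), 69.41743469238281) (149, 105, 208, 200)
t 2.2 tcp [0.5668 0.1571 0.1516] yaw_y 73.3 z [-0.009  0.002 -1.   ] F [-1.4 -0.3 -0.6] w -0.0001 j7 0.54
wrist dial ((534.1250610351562, 128.58447265625), 69.32550048828125) (155, 106, 206, 199)
((87.49198150634766, 255.1204833984375), (53.78081512451172, 58.76660919189453), 171.745361328125) [ 0.52816351 -0.00070436]
```

```bash
sed -i 's/^A=.*/A=np.array([.533,.1285])/' h.py; python3 -m jog '[{"rx":0,"ry":0,"rz":0,"x":0,"y":0,"z":0,"jaw":-1},{"rx":0,"ry":0,"rz":0,"x":0,"y":0,"z":0,"jaw":-1}]'
python3 -c "
from h import *
goal(73,30,.076)
goal(103,18,.076)"
```

```text
clock: 2.5
tcp_pos: [0.5701, 0.1513, 0.1586]
orientation: [0.475, 3.103, -0.001]
contact_force: [0.3, 0.9, 0.1]
grip_width: -0.0002
gripper_force: 0.0
t 2.5 tcp [0.5701 0.1513 0.1586] yaw_y 72.6 z [ 0.002 -0.001 -1.   ] F [0.3 0.9 0.1] w -0.0002 j7 0.54
goal [0.5751 0.1637 0.076 ] units [ 0.08  0.21 -1.38] rz 0.04
t 2.5 tcp [0.5701 0.1513 0.1586] yaw_y 72.6 z [ 0.002 -0.001 -1.   ] F [0.3 0.9 0.1] w -0.0002 j7 0.54
goal [0.5402 0.1774 0.076 ] units [-0.5   0.44 -1.38] rz 3.04
```

```bash
python3 -m jog '[{"rx":0,"ry":0,"rz":0,"x":0.08,"y":0.21,"z":0,"jaw":-1},{"rx":0,"ry":0,"rz":0,"x":0,"y":0,"z":-0.3,"jaw":-1},{"rx":0,"ry":0,"rz":0,"x":0,"y":0,"z":-0.3,"jaw":-1},{"rx":0,"ry":0,"rz":0,"x":0,"y":0,"z":-0.3,"jaw":-1},{"rx":0,"ry":0,"rz":0,"x":0,"y":0,"z":-0.3,"jaw":-1},{"rx":0,"ry":0,"rz":0,"x":0,"y":0,"z":-0.18,"jaw":-1},{"rx":0,"ry":0,"rz":0,"x":0,"y":0,"z":0,"jaw":-1},{"rx":0,"ry":0,"rz":0,"x":0,"y":0,"z":0,"jaw":-1}]'
python3 -c "
from h import *
goal(73,18,.076)
for f in(83,93,100):goal(f,18,.076)"
```

```text
clock: 3.5
tcp_pos: [0.5746, 0.1656, 0.0749]
orientation: [0.472, 3.105, 0.001]
contact_force: [-0.5, 0.1, 0.2]
grip_width: 0.0001
gripper_force: 0.0
t 3.5 tcp [0.5746 0.1656 0.0749] yaw_y 72.7 z [ 0.001  0.    -1.   ] F [-0.5  0.1  0.2] w 0.0001 j7 0.45
goal [0.5637 0.1672 0.076 ] units [-0.18  0.03  0.02] rz 0.03
t 3.5 tcp [0.5746 0.1656 0.0749] yaw_y 72.7 z [ 0.001  0.    -1.   ] F [-0.5  0.1  0.2] w 0.0001 j7 0.45
goal [0.5565 0.172  0.076 ] units [-0.3   0.11  0.02] rz 1.03
t 3.5 tcp [0.5746 0.1656 0.0749] yaw_y 72.7 z [ 0.001  0.    -1.   ] F [-0.5  0.1  0.2] w 0.0001 j7 0.45
goal [0.5486 0.1754 0.076 ] units [-0.43  0.16  0.02] rz 2.03
t 3.5 tcp [0.5746 0.1656 0.0749] yaw_y 72.7 z [ 0.001  0.    -1.   ] F [-0.5  0.1  0.2] w 0.0001 j7 0.45
goal [0.5427 0.1769 0.076 ] units [-0.53  0.19  0.02] rz 2.73
```

```bash
python3 -m jog '[{"rx":0,"ry":0,"rz":0,"x":-0.1,"y":0.02,"z":0,"jaw":-1},{"rx":0,"ry":0,"rz":0.2,"x":-0.08,"y":0.02,"z":0,"jaw":-1},{"rx":0,"ry":0,"rz":0.5,"x":-0.06,"y":0.04,"z":0,"jaw":-1},{"rx":0,"ry":0,"rz":0.5,"x":-0.06,"y":0.03,"z":0,"jaw":-1},{"rx":0,"ry":0,"rz":0.5,"x":-0.07,"y":0.03,"z":0,"jaw":-1},{"rx":0,"ry":0,"rz":0.5,"x":-0.07,"y":0.02,"z":0,"jaw":-1},{"rx":0,"ry":0,"rz":0.3,"x":-0.06,"y":0.02,"z":0,"jaw":-1},{"rx":0,"ry":0,"rz":0,"x":0,"y":0,"z":0,"jaw":-1}]'
python3 - <<'E'
from h import *
goal(98,18,.076);look('pics/w4.png')
E
```

```text
clock: 4.5
tcp_pos: [0.5439, 0.1762, 0.0746]
orientation: [-0.213, 3.134, 0.0]
contact_force: [-0.2, -0.0, 0.3]
grip_width: -0.0002
gripper_force: 0.0
t 4.5 tcp [0.5439 0.1762 0.0746] yaw_y 97.8 z [ 0.  0. -1.] F [-0.2 -0.   0.3] w -0.0002 j7 0.78
goal [0.5444 0.1766 0.076 ] units [0.01 0.01 0.02] rz 0.02
wrist dial ((534.917724609375, 107.62496948242188), 62.763973236083984) (82, 111, 214, 246)
```

View pics/w4.png

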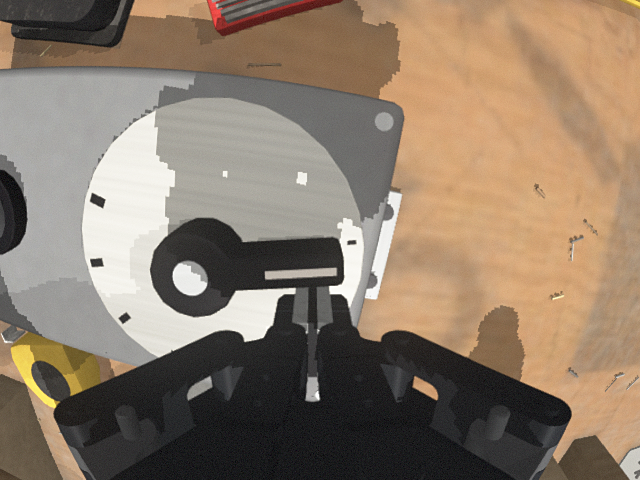

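Run:
```python
from h import *
p=camera_params('wrist')
lever(None,p,(190,278),(300,273))
for q in((351,242),(98,201),(97,262)):
    v=wcast(q,.063,p)-A;print(np.degrees(np.arctan2(v[1],v[0])),np.hypot(*v))
```

```text
hub [0.5349 0.1284]
tip [0.5266 0.1699]
phi 101.3
101.25038712366093 0.06347421015372692
-105.45889807070687 0.06105423164393106
-75.87211704753499 0.062472822941717014
```

The lever and mark 0 both lie at about 101°, so the selector is at its first position. Next I lift, cross over and come down on the other side.

```bash
python3 -m jog '[{"rx":0,"ry":0,"rz":0.2,"x":0.1,"y":0,"z":0.1,"jaw":-1},{"rx":0,"ry":0,"rz":0.2,"x":0.05,"y":0,"z":0.4,"jaw":-1},{"rx":0,"ry":0,"rz":0,"x":0,"y":0,"z":0.4,"jaw":-1},{"rx":0,"ry":0,"rz":0,"x":-0.35,"y":-0.06,"z":0,"jaw":-1},{"rx":0,"ry":0,"rz":0,"x":-0.35,"y":-0.06,"z":0,"jaw":-1},{"rx":0,"ry":0,"rz":0,"x":-0.3,"y":-0.06,"z":0,"jaw":-1},{"rx":0,"ry":0,"rz":0,"x":0,"y":0,"z":0,"jaw":-1},{"rx":0,"ry":0,"rz":0,"x":0,"y":0,"z":0,"jaw":-1}]'
python3 - <<'E'
from h import *
goal(102,-30,.076)
E
```

```text
clock: 5.55
tcp_pos: [0.4942, 0.1654, 0.1287]
orientation: [-0.32, 3.124, 0.0]
contact_force: [0.2, 0.9, -0.2]
grip_width: -0.0
gripper_force: 0.0
t 5.55 tcp [0.4942 0.1654 0.1287] yaw_y 101.7 z [ 0.001  0.    -1.   ] F [ 0.2  0.9 -0.2] w -0.0 j7 0.88
goal [0.4941 0.1673 0.076 ] units [-0.    0.03 -0.88] rz 0.03
```

```bash
python3 -m jog '[{"rx":0,"ry":0,"rz":0,"x":0,"y":0.03,"z":-0.3,"jaw":-1},{"rx":0,"ry":0,"rz":0,"x":0,"y":0,"z":-0.3,"jaw":-1},{"rx":0,"ry":0,"rz":0,"x":0,"y":0,"z":-0.28,"jaw":-1},{"rx":0,"ry":0,"rz":0,"x":0,"y":0,"z":0,"jaw":-1},{"rx":0,"ry":0,"rz":0,"x":0,"y":0,"z":0,"jaw":-1}]'
cat >> h.py <<'E'
def arc(f0,f1,n,off=-18,r=.046):
    o=stat();c=o['tcp_pos'][:2]
    for f in np.linspace(f0,f1,n):
        a=np.radians(f);u=np.array([np.cos(a),np.sin(a)]);p=A+r*u+off/1000*np.array([u[1],-u[0]])
        print(round(f,1),((p-c)/.06).round(2));c=p
E
python3 - <<'E'
from h import *
goal(102,-18,.076);arc(102,67,8)
E
```

```text
clock: 6.18
tcp_pos: [0.4933, 0.1674, 0.0756]
orientation: [0.321, -3.125, -0.001]
contact_force: [-0.3, 0.6, -1.3]
grip_width: 0.0002
gripper_force: 0.0
t 6.175 tcp [0.4933 0.1674 0.0756] yaw_y 101.7 z [-0.  0. -1.] F [-0.3  0.6 -1.3] w 0.0002 j7 0.81
goal [0.5058 0.1698 0.076 ] units [0.21 0.04 0.01] rz 0.03
t 6.175 tcp [0.4933 0.1674 0.0756] yaw_y 101.7 z [-0.  0. -1.] F [-0.3  0.6 -1.3] w 0.0002 j7 0.81
102.0 [0.21 0.04]
97.0 [0.06 0.04]
92.0 [0.06 0.03]
87.0 [0.07 0.03]
82.0 [0.07 0.02]
77.0 [0.07 0.01]
72.0 [0.07 0.01]
67.0 [0.07 0.  ]
```

```bash
python3 -m jog '[{"rx":0,"ry":0,"rz":0,"x":0.21,"y":0.04,"z":0,"jaw":-1},{"rx":0,"ry":0,"rz":-0.5,"x":0.06,"y":0.04,"z":0,"jaw":-1},{"rx":0,"ry":0,"rz":-0.5,"x":0.06,"y":0.03,"z":0,"jaw":-1},{"rx":0,"ry":0,"rz":-0.5,"x":0.07,"y":0.03,"z":0,"jaw":-1},{"rx":0,"ry":0,"rz":-0.5,"x":0.07,"y":0.02,"z":0,"jaw":-1},{"rx":0,"ry":0,"rz":-0.5,"x":0.07,"y":0.01,"z":0,"jaw":-1},{"rx":0,"ry":0,"rz":-0.5,"x":0.07,"y":0.01,"z":0,"jaw":-1},{"rx":0,"ry":0,"rz":-0.5,"x":0.07,"y":0,"z":0,"jaw":-1}]'
python3 - <<'E'
from h import *
arc(62,27,8)
cv2.imwrite('pics/t5.png',cv2.resize(grab_frame('top')[205:305,262:420,::-1],None,fx=4,fy=4,interpolation=2))
E
```

```text
clock: 7.18
tcp_pos: [0.5344, 0.1784, 0.0761]
orientation: [-0.638, -3.076, -0.0]
contact_force: [-4.0, 0.8, 1.3]
grip_width: 0.0001
gripper_force: 1.5
t 7.175 tcp [0.5344 0.1784 0.0761] yaw_y 66.6 z [-0.  0. -1.] F [-4.   0.8  1.3] w 0.0001 j7 0.3
62.0 [ 0.07 -0.01]
57.0 [ 0.07 -0.01]
52.0 [ 0.07 -0.02]
47.0 [ 0.07 -0.02]
42.0 [ 0.07 -0.03]
37.0 [ 0.06 -0.03]
32.0 [ 0.06 -0.04]
27.0 [ 0.06 -0.05]
```

View pics/t5.png

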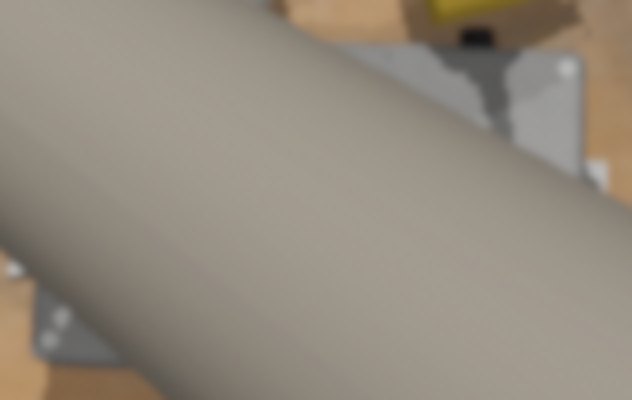

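The arm hides the dial in the top view. The forces are gentle and the pose tracks the arc, so I continue.

```bash
python3 -m jog '[{"rx":0,"ry":0,"rz":-0.5,"x":0.07,"y":-0.01,"z":0,"jaw":-1},{"rx":0,"ry":0,"rz":-0.5,"x":0.07,"y":-0.01,"z":0,"jaw":-1},{"rx":0,"ry":0,"rz":-0.5,"x":0.07,"y":-0.02,"z":0,"jaw":-1},{"rx":0,"ry":0,"rz":-0.5,"x":0.07,"y":-0.02,"z":0,"jaw":-1},{"rx":0,"ry":0,"rz":-0.5,"x":0.07,"y":-0.03,"z":0,"jaw":-1},{"rx":0,"ry":0,"rz":-0.5,"x":0.06,"y":-0.03,"z":0,"jaw":-1},{"rx":0,"ry":0,"rz":-0.5,"x":0.06,"y":-0.04,"z":0,"jaw":-1},{"rx":0,"ry":0,"rz":-0.5,"x":0.06,"y":-0.05,"z":0,"jaw":-1}]'
python3 - <<'E'
from h import *
goal(27,-18,.076);arc(22,-13,8)
E
```

```text
clock: 8.22
tcp_pos: [0.5659, 0.167, 0.0762]
orientation: [-1.648, -2.674, -0.003]
contact_force: [-2.6, 1.7, 1.5]
grip_width: 0.0005
gripper_force: 1.5
t 8.225 tcp [0.5659 0.167  0.0762] yaw_y 26.7 z [ 0.     0.002 -1.   ] F [-2.6  1.7  1.5] w 0.0005 j7 -0.24
goal [0.5658 0.1654 0.076 ] units [-0.   -0.03 -0.  ] rz 0.03
t 8.225 tcp [0.5659 0.167  0.0762] yaw_y 26.7 z [ 0.     0.002 -1.   ] F [-2.6  1.7  1.5] w 0.0005 j7 -0.24
22.0 [ 0.05 -0.08]
17.0 [ 0.05 -0.05]
12.0 [ 0.04 -0.06]
7.0 [ 0.04 -0.06]
2.0 [ 0.03 -0.06]
-3.0 [ 0.03 -0.07]
-8.0 [ 0.02 -0.07]
-13.0 [ 0.01 -0.07]
```

```bash
python3 -m jog '[{"rx":0,"ry":0,"rz":-0.5,"x":0.05,"y":-0.08,"z":0,"jaw":-1},{"rx":0,"ry":0,"rz":-0.5,"x":0.05,"y":-0.05,"z":0,"jaw":-1},{"rx":0,"ry":0,"rz":-0.5,"x":0.04,"y":-0.06,"z":0,"jaw":-1},{"rx":0,"ry":0,"rz":-0.5,"x":0.04,"y":-0.06,"z":0,"jaw":-1},{"rx":0,"ry":0,"rz":-0.5,"x":0.03,"y":-0.06,"z":0,"jaw":-1},{"rx":0,"ry":0,"rz":-0.5,"x":0.03,"y":-0.07,"z":0,"jaw":-1},{"rx":0,"ry":0,"rz":-0.5,"x":0.02,"y":-0.07,"z":0,"jaw":-1},{"rx":0,"ry":0,"rz":-0.5,"x":0.01,"y":-0.07,"z":0,"jaw":-1}]'
python3 - <<'E'
from h import *
goal(-13,-18,.076);arc(-16,-37,8);look('pics/w6.png')
E
```

```text
clock: 9.22
tcp_pos: [0.5832, 0.1344, 0.0762]
orientation: [2.464, 1.948, 0.003]
contact_force: [0.3, -0.5, 1.1]
grip_width: -0.0
gripper_force: 0.0
t 9.225 tcp [0.5832 0.1344 0.0762] yaw_y -13.3 z [ 0.002  0.001 -1.   ] F [ 0.3 -0.5  1.1] w -0.0 j7 -0.77
goal [0.5819 0.1357 0.076 ] units [-0.02  0.02 -0.  ] rz 0.03
t 9.225 tcp [0.5832 0.1344 0.0762] yaw_y -13.3 z [ 0.002  0.001 -1.   ] F [ 0.3 -0.5  1.1] w -0.0 j7 -0.77
-16.0 [-0.02 -0.02]
-19.0 [ 0.   -0.04]
-22.0 [ 0.   -0.04]
-25.0 [-0.   -0.04]
-28.0 [-0.   -0.04]
-31.0 [-0.01 -0.04]
-34.0 [-0.01 -0.04]
-37.0 [-0.01 -0.04]
wrist dial ((533.589111328125, 128.97305297851562), 69.11140441894531) (93, 180, 263, 146)
```

View pics/w6.png

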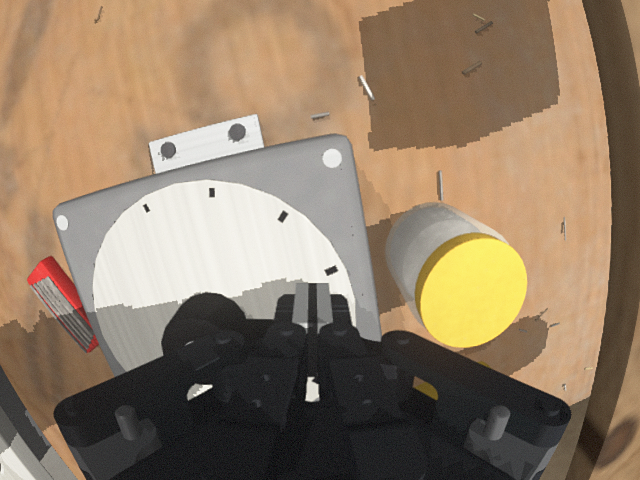

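Marks 0–3 are uncovered and the contact force is nil, so the lever has snapped to click 4. I make the last push, stopping short of click 5.

```bash
python3 -m jog '[{"rx":0,"ry":0,"rz":-0.3,"x":-0.02,"y":-0.02,"z":0,"jaw":-1},{"rx":0,"ry":0,"rz":-0.3,"x":0,"y":-0.04,"z":0,"jaw":-1},{"rx":0,"ry":0,"rz":-0.3,"x":0,"y":-0.04,"z":0,"jaw":-1},{"rx":0,"ry":0,"rz":-0.3,"x":0,"y":-0.04,"z":0,"jaw":-1},{"rx":0,"ry":0,"rz":-0.3,"x":0,"y":-0.04,"z":0,"jaw":-1},{"rx":0,"ry":0,"rz":-0.3,"x":-0.01,"y":-0.04,"z":0,"jaw":-1},{"rx":0,"ry":0,"rz":-0.3,"x":-0.01,"y":-0.04,"z":0,"jaw":-1},{"rx":0,"ry":0,"rz":-0.3,"x":-0.01,"y":-0.04,"z":0,"jaw":-1}]'
python3 - <<'E'
from h import *
goal(-37,-18,.076)
E
```

```text
clock: 10.28
tcp_pos: [0.5806, 0.1177, 0.0763]
orientation: [-2.813, -1.398, -0.006]
contact_force: [0.6, 0.6, 0.2]
grip_width: 0.0003
gripper_force: 0.0
t 10.275 tcp [0.5806 0.1177 0.0763] yaw_y -37.2 z [ 0.003  0.002 -1.   ] F [0.6 0.6 0.2] w 0.0003 j7 -1.1
goal [0.5806 0.1152 0.076 ] units [-0.   -0.04 -0.01] rz 0.02
```

```bash
python3 -m jog '[{"rx":0,"ry":0,"rz":0,"x":0.06,"y":0.1,"z":0,"jaw":-1},{"rx":0,"ry":0,"rz":0,"x":0.06,"y":0.1,"z":0.3,"jaw":-1},{"rx":0,"ry":0,"rz":0,"x":0,"y":0,"z":0.7,"jaw":-1},{"rx":0,"ry":0,"rz":0.5,"x":0,"y":0,"z":0.7,"jaw":-1},{"rx":0,"ry":0,"rz":1,"x":0,"y":0.3,"z":0.2,"jaw":-1},{"rx":0,"ry":0,"rz":1,"x":0,"y":0.3,"z":0,"jaw":-1},{"rx":0,"ry":0,"rz":1,"x":0,"y":0.3,"z":0,"jaw":-1},{"rx":0,"ry":0,"rz":0,"x":0,"y":0,"z":0,"jaw":-1}]'
python3 - <<'E'
from h import *
stat();look('pics/w7.png')
E
```

```text
clock: 11.28
tcp_pos: [0.5862, 0.1841, 0.1898]
orientation: [-2.261, -2.18, -0.002]
contact_force: [0.3, -0.4, 0.1]
grip_width: -0.0001
gripper_force: 0.0
t 11.275 tcp [0.5862 0.1841 0.1898] yaw_y -2.1 z [ 0.     0.001 -1.   ] F [ 0.3 -0.4  0.1] w -0.0001 j7 -0.61
wrist dial ((533.7614135742188, 128.23915100097656), 69.23507690429688) (169, 214, 165, 127)
```

View pics/w7.png

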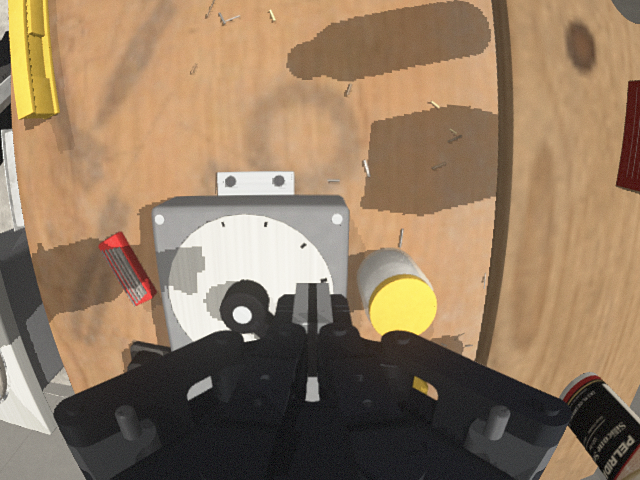

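Jar and hex keys look untouched, but the fingers hide the lever. I move above the button, from where the camera sees the dial.

```bash
python3 -m jog '[{"rx":0,"ry":0,"rz":0,"x":-0.2,"y":-0.6,"z":0,"jaw":-1},{"rx":0,"ry":0,"rz":0,"x":-0.2,"y":-0.6,"z":0,"jaw":-1},{"rx":0,"ry":0,"rz":0,"x":-0.2,"y":-0.6,"z":0,"jaw":-1},{"rx":0,"ry":0,"rz":0,"x":-0.2,"y":-0.6,"z":0,"jaw":-1},{"rx":0,"ry":0,"rz":0,"x":-0.18,"y":-0.6,"z":0,"jaw":-1},{"rx":0,"ry":0,"rz":0,"x":0,"y":-0.14,"z":-0.3,"jaw":-1},{"rx":0,"ry":0,"rz":0,"x":0,"y":0,"z":0,"jaw":-1},{"rx":0,"ry":0,"rz":0,"x":0,"y":0,"z":0,"jaw":-1}]'
python3 - <<'E'
from h import *
stat();look('pics/w8.png')
E
```

```text
clock: 12.32
tcp_pos: [0.5278, -0.0059, 0.1721]
orientation: [2.266, 2.176, 0.001]
contact_force: [-1.0, 0.4, 0.2]
grip_width: 0.0002
gripper_force: 0.0
t 12.325 tcp [ 0.5278 -0.0059  0.1721] yaw_y -2.3 z [ 0.  0. -1.] F [-1.   0.4  0.2] w 0.0002 j7 -0.28
wrist dial ((534.078369140625, 129.228759765625), 69.25106048583984) (211, 0, 202, 141)
```

View pics/w8.png

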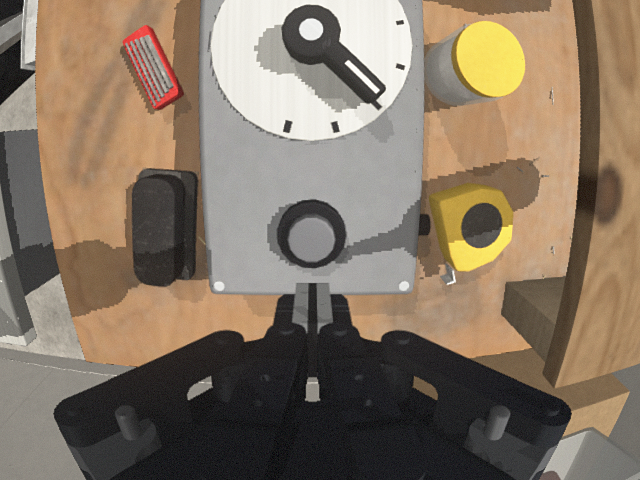

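The lever, from hub (311,29) to tip (380,97), points at the sixth mark. Only marks 6 and 7, at (335,127) and (287,127), lie beyond it, so it is at the fifth click. The button top is at (310,237).

Run:
```python
from h import *
p=camera_params('wrist');lever(0,p,(311,29),(363,75),(310,237));o=stat()
print((np.r_[wcast((310,237),.082,p),.0]-o['tcp_pos'])/.06)
```

```text
hub [0.5341 0.1296]
tip [0.564  0.0998]
btn [ 0.5283 -0.0021]
phi -44.9
t 12.375 tcp [ 0.528  -0.0056  0.1722] yaw_y -2.3 z [ 0.001  0.    -1.   ] F [-0.5  0.8  0.1] w -0.0 j7 -0.28
[ 0.00440312  0.05833929 -2.87069602]
```

```bash
python3 -m jog '[{"rx":0,"ry":0,"rz":0,"x":0,"y":0.04,"z":-0.5,"jaw":-1},{"rx":0,"ry":0,"rz":0,"x":0,"y":0,"z":-0.5,"jaw":-1},{"rx":0,"ry":0,"rz":0,"x":0,"y":0,"z":-0.3,"jaw":-1},{"rx":0,"ry":0,"rz":0,"x":0,"y":0,"z":-0.1,"jaw":-1},{"rx":0,"ry":0,"rz":0,"x":0,"y":0,"z":0,"jaw":-1},{"rx":0,"ry":0,"rz":0,"x":0,"y":0,"z":0,"jaw":-1}]'
```

```text
clock: 13.12
tcp_pos: [0.5283, -0.0038, 0.0885]
orientation: [2.264, 2.176, 0.002]
contact_force: [0.1, -0.4, -0.3]
grip_width: 0.0002
gripper_force: 0.0
```

```bash
python3 -m jog '[{"rx":0,"ry":0,"rz":0,"x":0,"y":0,"z":-0.08,"jaw":-1},{"rx":0,"ry":0,"rz":0,"x":0,"y":0,"z":-0.06,"jaw":-1},{"rx":0,"ry":0,"rz":0,"x":0,"y":0,"z":-0.04,"jaw":-1},{"rx":0,"ry":0,"rz":0,"x":0,"y":0,"z":-0.02,"jaw":-1},{"rx":0,"ry":0,"rz":0,"x":0,"y":0,"z":0,"jaw":-1},{"rx":0,"ry":0,"rz":0,"x":0,"y":0,"z":0,"jaw":-1}]'
```

```text
clock: 13.88
tcp_pos: [0.528, -0.004, 0.0761]
orientation: [2.265, 2.176, 0.001]
contact_force: [-0.1, -1.4, 5.6]
grip_width: 0.0
gripper_force: 2.9
```

```bash
python3 -m jog '[{"rx":0,"ry":0,"rz":0,"x":0,"y":0,"z":-0.01,"jaw":-1},{"rx":0,"ry":0,"rz":0,"x":0,"y":0,"z":0,"jaw":-1}]'
python3 -m jog '[{"rx":0,"ry":0,"rz":0,"x":0,"y":0,"z":0.1,"jaw":-1},{"rx":0,"ry":0,"rz":0,"x":0,"y":0,"z":0.4,"jaw":-1},{"rx":0,"ry":0,"rz":0,"x":0,"y":0,"z":0.6,"jaw":-1},{"rx":0,"ry":0,"rz":0,"x":0,"y":0,"z":0.5,"jaw":-1},{"rx":0,"ry":0,"rz":0,"x":0,"y":0,"z":0,"jaw":-1},{"rx":0,"ry":0,"rz":0,"x":0,"y":0,"z":0,"jaw":-1}]'
python3 - <<'E'
from h import *
stat();look('pics/w9.png')
a=cv2.imread('pics/w8.png')[0:300,100:520];b=cv2.imread('pics/w9.png')[0:300,100:520]
cv2.imwrite('pics/w10.png',np.hstack([a[:,:380],b[:,:380]]))
E
```

```text
clock: 14.12
tcp_pos: [0.528, -0.0039, 0.076]
orientation: [2.265, 2.176, 0.001]
contact_force: [-2.2, -0.7, 11.4]
grip_width: -0.0002
gripper_force: 5.5
clock: 14.88
tcp_pos: [0.5266, -0.0041, 0.1702]
orientation: [-2.265, -2.176, 0.002]
contact_force: [-0.5, -1.1, 0.2]
grip_width: 0.0001
gripper_force: 0.0
t 14.875 tcp [ 0.5266 -0.0041  0.1702] yaw_y -2.3 z [-0.001 -0.    -1.   ] F [-0.5 -1.1  0.2] w 0.0001 j7 -0.29
wrist dial ((533.9842529296875, 128.79998779296875), 69.16717529296875) (212, 0, 203, 143)
```

View pics/w10.png

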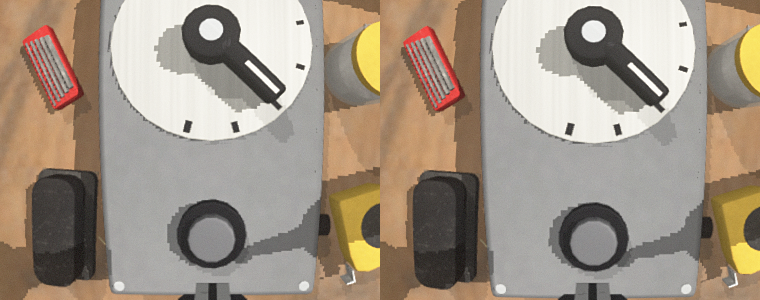

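Before and after the press look the same: the lever is still at the fifth mark from the first position, the button is back up at about (593,238), and the loose things have not moved.

```bash
python3 -c "
from bench import r
print(r.hand_in())"
```

```text
the job is handed in; nothing more can be done
None
```

The job is handed in: I pushed the selector back to its first position, then five clicks clockwise, pressed the button fully down and let it spring back; the last wrist picture shows the lever still at the fifth click, the button up and the loose things in place, but the hand-in call returned no verdict.

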